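Lay out the microscope's optics and fit its focus wheel

ROBOT

A 7-joint arm with a two-finger parallel gripper is mounted at the origin on the work surface. World frame = base frame: x ahead of the robot, y to its left, z up, the work surface at z = 0. Lengths are in m, angles in rad, forces in N, time in s.
With the tool pointing down it reaches from about 0.425 to 0.95 m from the base axis. Payload 4.7 kg.
Tool frame: the origin (TCP) lies at the centre of the arm's flange, where the gripper is bolted on; the fingertips stand 182 mm ahead of it and the grasp point (between the pads) lies 164 mm ahead of it; z points along the fingers, y is the line along which they close (so a half turn about z gives the same grasp; the last joint's range is limited). The gripper opens to 87 mm and grips with 3 to 60 N. Pads are 19 mm wide; open, the fingers measure 117 mm over their backs; the gripper's body (75 mm by 190 mm) begins 51 mm behind the grasp point.
Start: joints at [-1.363, 0.469, -0.049, 1.532, 0.024, 1.141, -0.082], TCP at [0.158, 0.656, 0.405] pointing down, gripper open.
Joint ranges: [-2.59, 2.59], [-0.33, 1.99], [-1.39, 1.29], [0.1, 2.45], [-1.04, 4.18], [0.21, 1.99], [-2.66, 2.66]. Speed limits (rad/s): [2.57, 2.57, 3.14, 3.14, 3.14, 3.14, 3.14].

INTERFACE

Orientations are given as a unit quaternion [w, x, y, z].
In Python, from workcell import arm gives the robot as it stands.
- The arm moves only by the tool drive_tool, never from a script. Its argument "plan" is a list of rows, each a list of 2 entries, a list of its own where there are three numbers: the shift along the world's x, y, z in m, then the turn about the world's z in degrees. A call has exactly 10 rows; each row shifts and turns the commanded pose from where the row before left it; what a row does not reach is not made up. A row lasts 1/12 s, in which the tool goes at most 41.7 mm and 7.16 degrees, less where a joint would pass 70% of its speed; a pose out of reach is approached as far as the arm can. A call with a gripper value outside its range is refused whole. "gripper" is the opening, from 0 (shut) to 1 (fully open), set as the call begins (left out, the last holds). The fingers move at their own pace and stop on an object; "squeeze" is the grip in N (left out, the last holds). Time passes only in rows, so rows that do not move let the fingers close, or fill a call up. It gives the time, the measured TCP pose, the force, the opening and the grip force at its end, in the units of the state.
- arm.sense(): the state, without advancing time (a new reading comes with each control period).
- arm.get_image(name): name is "scene" or "top"; returns a dict with "pixels" (400x640x3 uint8, red, green, blue), "depth" (400x640 float32, m along the optical axis (not along the pixel's ray), 0 where there is no reading), "camera_matrix" (3x3 intrinsics, pixels), "rvec" (rotation vector, rad) and "tvec" (3), from world to camera coordinates, as OpenCV has them. Camera axes: x right, y down, z forward; pixel columns grow to the right and rows downward; lengths in m; the calibration is good to about 2 mm. A picture is of the moment at which its call begins.
- arm.finish_job(): hands the job in; it is judged then, once.
Trained networks look in a picture, given as the dict that the camera call returned (one of the last four; its "shot" number tells which), for a name from the list of things; names that differ only in an ending like _2 or _b are one class to them, and where a whole thing is asked for, a point or a joint stands for the part that bears it (a point fixed in the world has none). Each returns a list of dicts, best first, with "p" (0 to 1); they miss things now and then, are a little off and sometimes report something else, mostly with a low value. They report only what shows in the picture. A call takes as long as a camera call. They do not tell look-alikes from the thing itself.
- arm.search_frame(picture, thing): "position" ([row, column] in pixels, amid what is visible of it).
- arm.mark_of(picture, thing): "position" ([row, column] in pixels: a listed point, or the origin of a listed thing).
The state is a dict: "t": time; "joints": joint angles; "joint_vel": joint speeds; "joint_efforts": joint torques, N m; "ee_pos": TCP position; "ee_rot": TCP orientation; "ft_force": force on the tool from outside, world axes, zero at the start; "wrist_torque": the same for the moment, N m; "grip_width": opening from 0.0 (shut) to 1.0 (fully open); "grip_force": force on a finger pad.
Only numpy, scipy, OpenCV 4.12 (cv2) and the standard library are available. Lean on these libraries where they do the work, as an engineer would, in place of code of your own. Each camera call takes 0.05 s, during which the arm holds its last target. There are 200 camera calls.

TASK

Lay out the serviced microscope parts for refitting: stand the eyepiece on the mat's ring next to the yellow marker, the condenser on the ring at the other end, and the objective on the middle ring between them, each upright and centred on its ring. Turn the black focus wheel so that its keyway matches the key on the drive unit's shaft and slide it fully home. Never tip the optics over, and leave the amber jar and the blue camera head where they are.

Things in the scene. Friction and masses are not known exactly. Their poses are not given: they have to be found in the camera images.
- focus_wheel: loose black hand wheel, 60 mm diameter, 24 mm high, lying flat, about 0.16 kg. Origin: centre of its underside; z up along the bore. Through bore about 20 mm across (for a 16 mm shaft) with a keyway 9.5 mm wide along its +x axis, out to 17 mm from the centre; a white line on top from keyway to rim marks +x.
- eyepiece: loose black eyepiece standing upright, 50 mm high: barrel 34 mm diameter with a white band (up to 32 mm height), flared eyecup 42 mm diameter on top (from 38 mm height up). About 0.12 kg. Origin: centre of its underside; z up.
- objective: loose brass objective with a blue band standing upright, 46 mm high: straight barrel 30 mm diameter up to 34 mm height, then a cone narrowing to 16 mm at the top. About 0.12 kg. Origin: centre of its underside; z up.
- condenser: loose white drum-shaped condenser with a dark band and a clear lens on top, standing upright, 54 mm diameter, 36 mm high plus 3 mm of lens. About 0.2 kg. Origin: centre of its underside; z up.
- drive_unit: fixed focus drive: white block 80 x 80 mm, grey top at 40 mm height. Origin: centre of its underside, on the shaft axis; z up. Steel shaft 16 mm diameter up to 76 mm height, top 6 mm tapered; brass key 6.5 mm wide along +x, out to 13 mm from the axis, up to 64 mm height (narrow lead to 67 mm). Wheel home: its underside on the block top, its +x along the drive's +x.
- lens_mat: fixed blue mat 84 mm (x) by 300 mm (y), 4 mm thick, with three equal white rings, 68 mm diameter, printed in a row along y at y = -80, 0 and +80 mm of its frame. Origin: centre of its underside; z up. A yellow and a grey marker lie on its ends, at y = +132 and -132 mm or the other way round.
- yellow_marker: fixed yellow bar 50 x 20 mm, 8 mm high, on one end of the mat. Origin: centre of its underside. The ring next to it has its centre 52 mm from this origin, the middle ring 132 mm, the far ring 212 mm.
- amber_jar: bystander: loose amber glass jar with an orange cap, 48 mm diameter, 55 mm high, standing among the parts. Origin: centre of its underside. Leave it alone.
- camera_head: bystander: loose blue camera head, a block 60 x 60 mm, 55 mm high with a round port on top, standing beyond the mat and the drive. Origin: centre of its underside. Leave it alone.
There are look-alikes about, which are no part of the job. Leave any red look-alike of the condenser alone.

How it is judged:
By the outcome, as a careful person would: the job done as asked, in the order asked, and still so for the second after the job is handed in, with the robot touching nothing.
It also fails if it takes over 112 s, if anything falls off the work surface, if the arm or the gripper's body presses on something with over 40 N, if the wrist force passes 120 N, or if a joint passes its speed limit or range.

## Working session

There is one attempt and no reset: what is moved stays moved. The work goes in short steps, Python scripts to look and compute and a tool call to move; the robot and the scene stay as the last step left them, time stands still between calls to the robot, and variables do not carry over. Pictures are saved under pics/ and viewed, at most 14 in all, crops included, and the job is handed in when it is done.

Besides the shell and the picture viewer there is one more tool, called after "Emit:" as name([rows], argument=value, ...), one row to a line, values as JSON. drive_tool: Moves the arm, as the interface text tells. Its arguments: {"type":"object","properties":{"plan":{"type":"array"},"gripper":{"type":"number"},"squeeze":{"type":"number"}},"required":["plan"]}

```bash
mkdir -p pics
cat > h.py <<'E'
import numpy as np, cv2
from workcell import arm
def pose(im):
    R,_=cv2.Rodrigues(np.array(im["rvec"],float)); return R,np.array(im["tvec"],float).reshape(3),np.array(im["camera_matrix"],float)
def cloud(im):
    R,t,K=pose(im); d=im["depth"]; v,u=np.mgrid[:d.shape[0],:d.shape[1]]
    P=np.stack([(u-K[0,2])/K[0,0]*d,(v-K[1,2])/K[1,1]*d,d],-1)
    W=(P-t)@R; W[d==0]=np.nan; return W
def ray(im,rc,z):
    R,t,K=pose(im); r=R.T@np.array([(rc[1]-K[0,2])/K[0,0],(rc[0]-K[1,2])/K[1,1],1]); c=-R.T@t
    return c+r*(z-c[2])/r[2]
def proj(im,p):
    return cv2.projectPoints(np.array(p,float).reshape(-1,3),np.array(im["rvec"],float),np.array(im["tvec"],float),np.array(im["camera_matrix"],float),None)[0].reshape(-1,2)
def save(im,name): cv2.imwrite("pics/"+name,im["pixels"][:,:,::-1])
E
python3 - <<'E'
from h import *
for n in("top","scene"):
    im=arm.get_image(n); save(im,n+"0.png"); W=cloud(im)
    for th in "focus_wheel eyepiece objective condenser drive_unit lens_mat yellow_marker amber_jar camera_head".split():
        for d in arm.mark_of(im,th)[:3]:
            r,c=d["position"]; print(n,th,round(d["p"],2),round(r),round(c),np.round(ray(im,(r,c),0),3),np.round(W[int(np.clip(r,0,399)),int(np.clip(c,0,639))],3))
s=arm.sense();print(s["t"],s["ee_pos"],s["ee_rot"],s["grip_width"])
E
```

```text
top focus_wheel 0.82 241 385 [ 0.467 -0.142  0.   ] [ 0.469 -0.142  0.001]
top eyepiece 0.7 257 324 [ 0.433 -0.     0.   ] [ 0.436 -0.001  0.049]
top objective 0.69 254 267 [0.44  0.131 0.   ] [0.442 0.125 0.047]
top condenser 0.89 251 210 [0.45  0.265 0.   ] [0.453 0.257 0.035]
top condenser 0.73 290 191 [0.36  0.306 0.   ] [0.365 0.295 0.039]
top drive_unit 0.7 178 403 [ 0.614 -0.189  0.   ] [ 0.61  -0.181  0.04 ]
top drive_unit 0.52 255 266 [0.439 0.134 0.   ] [0.44  0.13  0.046]
top lens_mat 0.72 174 247 [0.63 0.18 0.  ] [0.63  0.18  0.005]
top lens_mat 0.66 169 190 [0.642 0.313 0.   ] [0.641 0.31  0.013]
top yellow_marker 0.74 170 191 [0.64  0.312 0.   ] [0.639 0.31  0.011]
top amber_jar 0.75 251 444 [ 0.443 -0.278  0.   ] [ 0.446 -0.261  0.06 ]
top camera_head 0.69 252 212 [0.447 0.26  0.   ] [0.448 0.252 0.035]
top camera_head 0.57 119 323 [ 0.759 -0.003  0.   ] [ 0.745 -0.001  0.057]
scene focus_wheel 0.82 156 297 [ 0.473 -0.155  0.   ] [ 0.491 -0.134  0.023]
scene objective 0.62 209 395 [0.445 0.129 0.   ] [0.456 0.135 0.013]
scene condenser 0.75 251 447 [0.466 0.274 0.   ] [0.487 0.283 0.025]
scene condenser 0.6 232 491 [0.359 0.303 0.   ] [0.387 0.311 0.028]
scene drive_unit 0.64 176 243 [ 0.614 -0.185  0.   ] [ 0.636 -0.149  0.036]
scene lens_mat 0.8 272 352 [ 0.636  0.182 -0.   ] [0.638 0.182 0.004]
scene yellow_marker 0.76 316 408 [0.635 0.313 0.   ] [0.64  0.316 0.011]
scene amber_jar 0.81 130 274 [ 0.443 -0.279  0.   ] [ 0.46  -0.258  0.02 ]
scene camera_head 0.62 254 241 [ 0.761  0.006 -0.   ] [nan nan nan]
1.0 [0.15833045 0.65617307 0.40478662] [-1.35188467e-06  1.18129371e-01  9.92998212e-01  4.88497420e-05] 1.0011099253756226
```

View pics/top0.png

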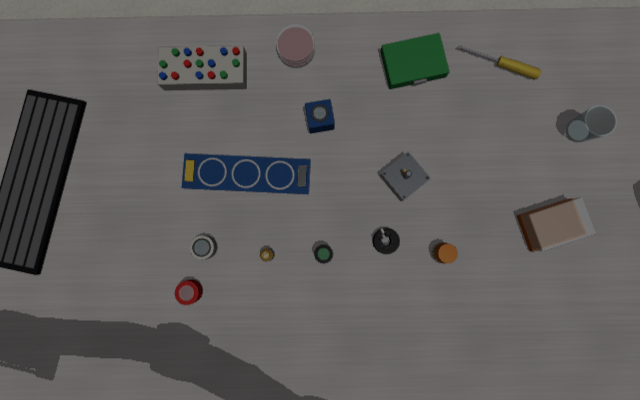

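View pics/scene0.png

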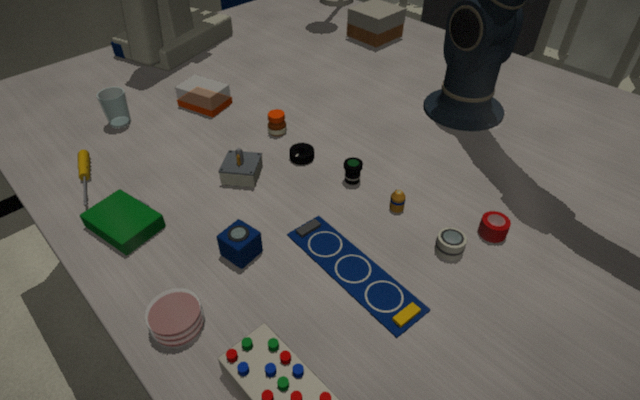

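Run:
```python
from h import *
ims={n:arm.get_image(n) for n in("top","scene")}
im=ims["top"]; W=cloud(im); hsv=cv2.cvtColor(im["pixels"],cv2.COLOR_RGB2HSV); px=im["pixels"].astype(int)
def clus(x,y,r,z0,z1,n):
    m=(np.hypot(W[...,0]-x,W[...,1]-y)<r)&(W[...,2]>z0)&(W[...,2]<z1); P=W[m]
    c,rad=cv2.minEnclosingCircle(P[:,:2].astype(np.float32)); print(n,len(P),"mean",P.mean(0).round(4),"circ",np.round(c,4),round(rad,4)); return P
clus(.467,-.142,.05,.015,.035,"wheel")
clus(.436,0,.045,.042,.06,"eyep")
clus(.44,.128,.04,.025,.06,"obj")
clus(.455,.26,.045,.025,.05,"cond")
clus(.446,-.262,.04,.02,.08,"jar")
clus(.75,0,.05,.045,.07,"cam")
P=clus(.614,-.185,.07,.034,.045,"drive"); r=cv2.minAreaRect(P[:,:2].astype(np.float32)); print("drive rect",r)
P=clus(.614,-.185,.03,.055,.09,"shaft")
m=(hsv[...,0]>95)&(hsv[...,0]<125)&(hsv[...,1]>150)&(abs(W[...,0]-.633)<.09)&(abs(W[...,1]-.18)<.18)
rr=cv2.minAreaRect(np.array([ray(im,(v,u),.004)[:2] for v,u in np.argwhere(m)],np.float32)); print("mat",rr)
# rings
w=((px.min(-1)>110)&(abs(W[...,0]-.633)<.06)&(abs(W[...,1]-.18)<.14)).astype(np.uint8)
n,l,s,c=cv2.connectedComponentsWithStats(w,connectivity=8)
for i in range(1,n):
    if s[i,4]>30:
        Q=np.array([ray(im,(v,u),.004)[:2] for v,u in np.argwhere(l==i)],np.float32); print("ring",s[i,4],cv2.fitEllipse(Q))
c1=cv2.resize(im["pixels"][145:270,310:470],None,fx=5,fy=4.8,interpolation=cv2.INTER_CUBIC)
s=ims["scene"]; c2=cv2.resize(s["pixels"][130:205,210:370],None,fx=5,fy=5,interpolation=cv2.INTER_CUBIC)
cv2.imwrite("pics/c1.png",c1[:,:,::-1]);cv2.imwrite("pics/c2.png",np.vstack([c2])[:,:,::-1])
# axes reference
print(proj(im,[[.614,-.185,.06],[.65,-.185,.06]]),proj(s,[[.614,-.185,.06],[.65,-.185,.06],[.614,-.15,.06]]))
```

```text
wheel 479 mean [ 0.4687 -0.1414  0.0239] circ [ 0.4689 -0.1415] 0.03
eyep 279 mean [0.4429 0.0006 0.0503] circ [0.443  0.0011] 0.0208
obj 147 mean [0.4422 0.1275 0.0407] circ [0.4418 0.1285] 0.0149
cond 476 mean [0.4604 0.2723 0.0368] circ [0.4603 0.2735] 0.0273
jar 418 mean [ 0.441  -0.2655  0.0491] circ [ 0.4413 -0.2681] 0.0239
cam 700 mean [0.7562 0.0049 0.0558] circ [0.7574 0.0047] 0.0405
drive 1191 mean [ 0.614  -0.1866  0.0402] circ [ 0.6143 -0.1866] 0.0552
drive rect ((0.6146302819252014, -0.186917245388031), (0.08013959974050522, 0.0806834027171135), 37.689186096191406)
shaft 61 mean [ 0.6146 -0.1847  0.0706] circ [ 0.6167 -0.1851] 0.0105
mat ((0.6298485398292542, 0.18130779266357422), (0.29677826166152954, 0.08084269613027573), 86.38804626464844)
[[406.26412039 173.87835016]
 [405.71329089 157.7949514 ]] [[240.23469366 154.97516913]
 [226.98173215 161.81368993]
 [249.68127934 161.9081601 ]]
```

View pics/c1.png

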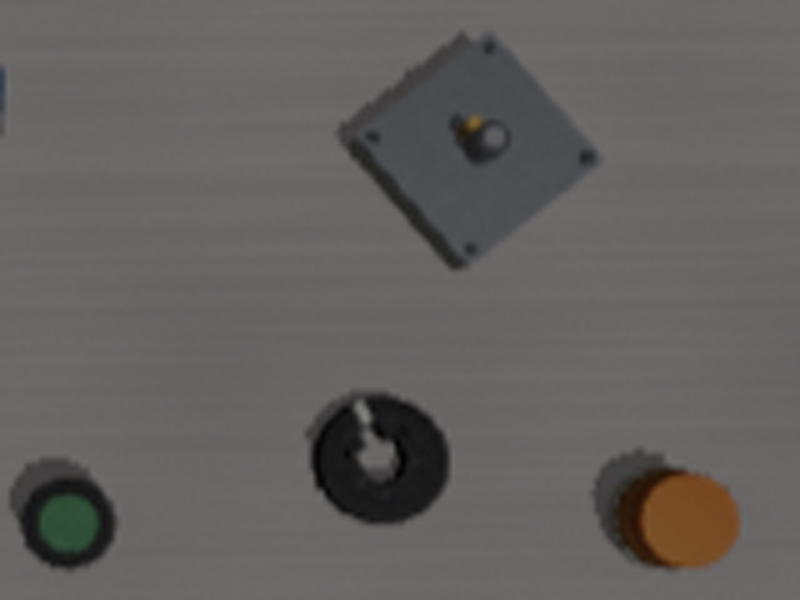

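View pics/c2.png

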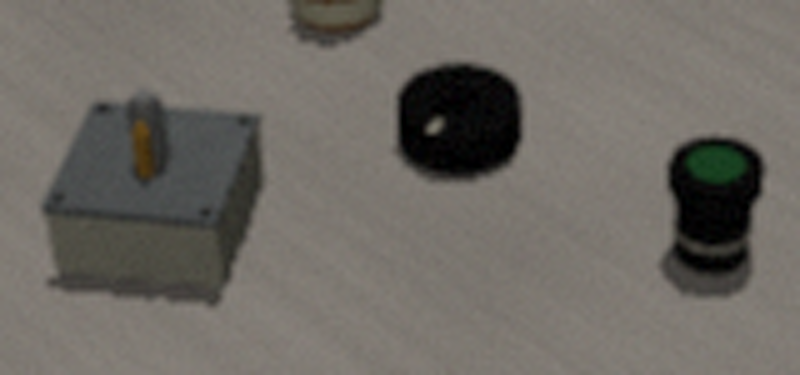

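Crops: c1 shows the eyepiece (green lens, black cup) at full-image pixel (324,254), the wheel (386,240) with its white mark up and to the left, and the drive (404,175) with its brass key also up and to the left, about 38°. The jar is at (447,253). c2 agrees.

Possible mix-ups: for the condenser, the white drum (203,246), the red look-alike (188,292) and the pink stack (296,46), so I choose the white one. For the eyepiece and wheel, both are black, but only the wheel has a bore.

Run:
```python
from h import *
im=arm.get_image("top"); W=cloud(im); g=im["pixels"].astype(int)
cv2.imwrite("pics/c3.png",cv2.resize(im["pixels"][145:305,160:340],None,fx=4,fy=3.7,interpolation=cv2.INTER_CUBIC)[:,:,::-1])
p=np.array([ray(im,(v,u),.024) for v in range(228,254) for u in range(372,401)]); val=np.array([g[v,u].min() for v in range(228,254) for u in range(372,401)])
d=p[:,:2]-[.4688,-.1415]; r=np.hypot(*d.T); k=(r>.013)&(r<.027)&(val>val[(r>.013)&(r<.027)].mean()+25)
print(k.sum(),np.degrees(np.arctan2(*(d[k]*(val[k]-25)[:,None]).sum(0)[::-1])),np.degrees(np.arctan2(d[k][:,1],d[k][:,0])).round())
q=g[155:195,190:305]; m=(q.min(-1)>q[...,2].min()+0)&(q[...,0]>80)
L=[]
for c in [(.6348,.2611),(.6298,.1813),(.6248,.1015)]:
    Q=np.array([ray(im,(v,u),.004)[:2] for v,u in np.argwhere((g[...,0]>75)&(np.hypot(W[...,0]-c[0],W[...,1]-c[1])<.04))],np.float32); 
    Q=Q[(np.hypot(*(Q-np.array(c)).T)<.039)]
    print(len(Q),cv2.fitEllipse(Q)[:2] if len(Q)>5 else 0)
P=W[(np.hypot(W[...,0]-.37,W[...,1]-.30)<.06)&(W[...,2]>.02)&(W[...,0]<.42)];print("red",P[:,:2].mean(0))
```

```text
18 23.091471168672236 [19. 26. 21. 16. 28. 23. 18. 12. 26. 20. 14. 29. 23. 33. 26. 38. 30. 44.]
148 ((0.6354079246520996, 0.26100507378578186), (0.06385751068592072, 0.06422904878854752))
144 ((0.6303266882896423, 0.18126820027828217), (0.06400084495544434, 0.0642225369811058))
144 ((0.6250048875808716, 0.10131563991308212), (0.06386154890060425, 0.06457323580980301))
red [0.36151396 0.30392832]
```

View pics/c3.png

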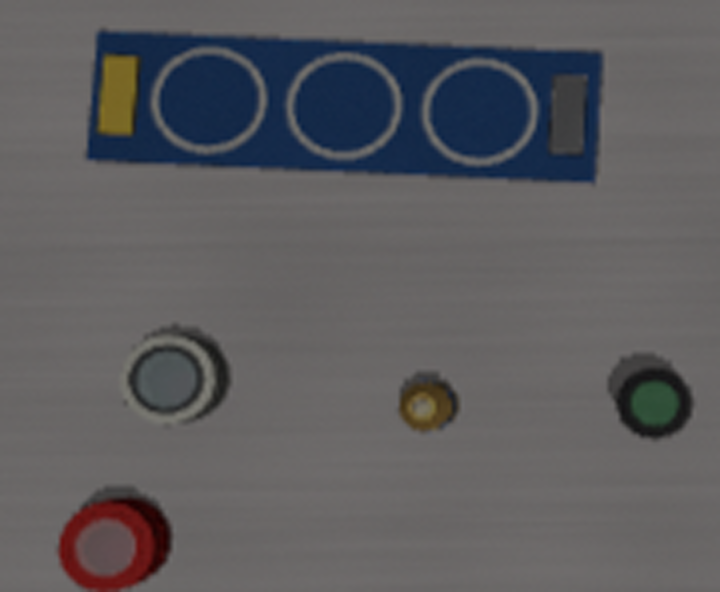

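Emit:
drive_tool([
  [[0.03, -0.03, 0], -7],
  [[0.03, -0.03, 0], -7],
  [[0.02, -0.037, 0], -7],
  [[0.02, -0.037, 0], -7],
  [[0.02, -0.037, 0], -7],
  [[0.02, -0.037, 0], -7],
  [[0.02, -0.037, 0], -7],
  [[0.02, -0.037, 0], -7],
  [[0.02, -0.037, 0], -7],
  [[0.02, -0.037, 0], -7],
], gripper=1.0, squeeze=15)

```text
t: 1.98
ee_pos: [0.3763, 0.302, 0.4051]
ee_rot: [-0.0, 0.668, 0.744, 0.001]
ft_force: [0.7, 1.1, -0.0]
grip_width: 1.004
grip_force: 0.0
```

c3 confirms the white condenser with a dark band, the brass objective, the eyepiece, the red decoy and the yellow end on the left. Now moving over the eyepiece.

Emit:
drive_tool([
  [[0.0067, -0.031, -0.01], -6],
  [[0.007, -0.033, -0.015], 0],
  [[0.007, -0.033, -0.02], 0],
  [[0.007, -0.033, -0.02], 0],
  [[0.007, -0.033, -0.02], 0],
  [[0.007, -0.033, -0.02], 0],
  [[0.008, -0.035, -0.02], 0],
  [[0.008, -0.035, -0.01], 0],
  [[0.009, -0.035, 0], 0],
  [[0, 0, 0], 0],
])

```text
t: 2.82
ee_pos: [0.4434, -0.0035, 0.2698]
ee_rot: [0.002, 0.708, 0.706, -0.001]
ft_force: [0.4, 0.0, 0.6]
grip_width: 1.002
grip_force: 0.0
```

Emit:
drive_tool([
  [[-0.001, 0.002, -0.01], 0],
  [[-0.001, 0, -0.015], 0],
  [[0, 0, -0.015], 0],
  [[0, 0, -0.014], 0],
  [[0, 0, -0.01], 0],
  [[0, 0, 0], 0],
  [[0, 0, 0], 0],
  [[0, 0, 0], 0],
  [[0, 0, 0], 0],
  [[0, 0, 0], 0],
])

```text
t: 3.65
ee_pos: [0.4407, 0.0051, 0.2065]
ee_rot: [0.0, 0.704, 0.71, 0.001]
ft_force: [-0.4, -0.5, -0.3]
grip_width: 1.003
grip_force: 0.0
```

Run:
```python
from h import *
im=arm.get_image("scene"); save(im,"s1.png")
cv2.imwrite("pics/s1c.png",cv2.resize(im["pixels"][60:220,250:450],None,fx=3,fy=3,interpolation=cv2.INTER_CUBIC)[:,:,::-1])
s=arm.sense();print(s["ee_pos"],s["ee_rot"])
```

```text
[0.44067424 0.00510634 0.20635845] [3.59534682e-04 7.04390847e-01 7.09811949e-01 6.34894236e-04]
```

View pics/s1c.png

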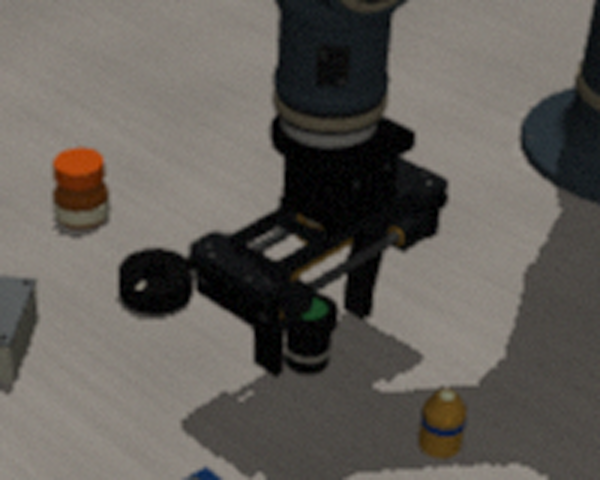

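Emit:
drive_tool([
  [[0, 0, 0], 0],
  [[0, 0, 0], 0],
  [[0, 0, 0], 0],
  [[0, 0, 0], 0],
  [[0, 0, 0], 0],
  [[0, 0, 0], 0],
  [[0, 0, 0], 0],
  [[0, 0, 0], 0],
  [[0, 0, 0], 0],
  [[0, 0, 0], 0],
])

```text
t: 4.53
ee_pos: [0.4404, 0.005, 0.2058]
ee_rot: [0.0, 0.704, 0.71, 0.0]
ft_force: [-0.3, -0.2, -0.3]
grip_width: 1.0
grip_force: 0.0
```

Run:
```python
from h import *
for i in range(4):
    im=arm.get_image("scene"); s=arm.sense();print(s["t"],np.round(s["ee_pos"],4),np.round(s["ee_rot"],4),np.round(np.abs(s["joint_vel"]).max(),4))
W=cloud(im)
m=(np.hypot(W[...,0]-.443,W[...,1])<.15)&(W[...,2]>.026)&(W[...,2]<.037)
P=W[m]
for q in P[::3]: print(np.round(q,3), end=' ')
```

```text
4.5833 [0.4404 0.005  0.2058] [0.     0.7044 0.7098 0.    ] 0.0019
4.6333 [0.4404 0.005  0.2058] [0.     0.7044 0.7098 0.    ] 0.0008
4.6833 [0.4404 0.005  0.2058] [0.000e+00 7.044e-01 7.098e-01 1.000e-04] 0.0021
4.7333 [0.4404 0.005  0.2058] [0.     0.7044 0.7098 0.    ] 0.0024
[ 0.454 -0.143  0.026] [ 0.399 -0.006  0.037] [ 0.401 -0.004  0.033] [0.399 0.003 0.036] [ 0.398 -0.001  0.03 ] [0.399 0.009 0.036] [ 0.402 -0.003  0.029] [0.399 0.004 0.03 ] [0.399 0.012 0.035] [0.39  0.014 0.031] [0.4   0.005 0.029] [0.399 0.013 0.033] [0.391 0.015 0.03 ] [0.399 0.012 0.029] [0.393 0.017 0.029] [0.399 0.013 0.027] [ 0.46  -0.007  0.032] [0.445 0.018 0.036] [ 0.461 -0.003  0.029] [0.462 0.007 0.035] [0.457 0.014 0.037] [0.446 0.017 0.032] [ 0.46  -0.001  0.027] [0.458 0.006 0.03 ] [0.455 0.013 0.032] [0.448 0.015 0.03 ] [0.461 0.009 0.03 ] [0.454 0.012 0.028] [0.454 0.015 0.027] [ 0.495 -0.004  0.033] [ 0.495 -0.003  0.031] [0.494 0.005 0.036] [ 0.496 -0.003  0.029] [0.496 0.007 0.035] [0.495 0.    0.028] [0.496 0.01  0.034] [0.493 0.016 0.036] [0.497 0.008 0.031] [0.494 0.016 0.034] [0.497 0.013 0.031] [0.488 0.014 0.026] [0.45  0.117 0.034] [0.433 0.137 0.035] [0.455 0.123 0.035] [0.437 0.14  0.035] [0.455 0.123 0.033] [0.45  0.132 0.036] [0.457 0.12  0.029] [0.456 0.127 0.034] [0.455 0.133 0.037] [0.443 0.14  0.034] [0.457 0.123 0.028] [0.457 0.13  0.033] [0.455 0.136 0.036] [0.45  0.14  0.036] [0.442 0.142 0.032] [0.459 0.127 0.029] [0.457 0.133 0.033] [0.453 0.138 0.033] [0.448 0.142 0.032] [0.457 0.128 0.026] [0.457 0.136 0.032] [0.45  0.139 0.029] [0.444 0.142 0.027] [0.455 0.135 0.027] [0.451 0.139 0.027]
```

Emit:
drive_tool([
  [[0.0025, -0.004, 0], 0],
  [[0, 0, 0], 0],
  [[0, 0, 0], 0],
  [[0, 0, 0], 0],
  [[0, 0, 0], 0],
  [[0, 0, 0], 0],
  [[0, 0, 0], 0],
  [[0, 0, 0], 0],
  [[0, 0, 0], 0],
  [[0, 0, 0], 0],
], gripper=0.3)

```text
t: 5.57
ee_pos: [0.4428, 0.0011, 0.2057]
ee_rot: [-0.0, 0.704, 0.71, -0.0]
ft_force: [-0.7, 0.4, 1.1]
grip_width: 0.471
grip_force: 15.0
```

Emit:
drive_tool([
  [[0, 0, 0.015], 0],
  [[0, 0, 0.025], 0],
  [[0.01, 0.014, 0.01], -1],
  [[0.018, 0.024, 0], -2],
  [[0.02, 0.028, 0], -1],
  [[0.02, 0.028, 0], 0],
  [[0.02, 0.028, 0], 0],
  [[0.02, 0.028, 0], 0],
  [[0.02, 0.028, 0], 0],
  [[0.02, 0.028, 0], 0],
])

```text
t: 6.4
ee_pos: [0.5915, 0.2086, 0.2554]
ee_rot: [-0.0, 0.729, 0.685, -0.0]
ft_force: [1.2, -0.5, 0.3]
grip_width: 0.476
grip_force: 15.0
```

Emit:
drive_tool([
  [[0.02, 0.028, 0], 0],
  [[0.015, 0.018, 0], 0],
  [[0.009, 0.008, 0], 0],
  [[0, 0, 0], 0],
  [[0, 0, 0], 0],
  [[0, 0, 0], 0],
  [[0, 0, 0], 0],
  [[0, 0, 0], 0],
  [[0, 0, 0], 0],
  [[0, 0, 0], 0],
])

```text
t: 7.23
ee_pos: [0.6348, 0.2606, 0.256]
ee_rot: [-0.0, 0.729, 0.685, 0.0]
ft_force: [-0.3, 0.1, -1.2]
grip_width: 0.472
grip_force: 15.0
```

Emit:
drive_tool([
  [[0, 0, -0.01], 0],
  [[0, 0, -0.012], 0],
  [[0, 0, -0.01], 0],
  [[0, 0, -0.006], 0],
  [[0, 0, -0.004], 0],
  [[0, 0, -0.002], 0],
  [[0, 0, -0.0015], 0],
  [[0, 0, 0], 0],
  [[0, 0, 0], 0],
  [[0, 0, 0], 0],
])

```text
t: 8.07
ee_pos: [0.6352, 0.261, 0.2107]
ee_rot: [0.0, 0.729, 0.685, 0.0]
ft_force: [0.2, -0.8, -0.8]
grip_width: 0.472
grip_force: 15.0
```

Open and rise, 1 mm lower first.

Emit:
drive_tool([
  [[0, 0, -0.0008], 0],
  [[0, 0, 0], 0],
  [[0, 0, 0], 0],
  [[0, 0, 0], 0],
  [[0, 0, 0], 0],
  [[0, 0, 0], 0],
  [[0, 0, 0], 0],
  [[0, 0, 0], 0],
  [[0, 0, 0], 0],
  [[0, 0, 0], 0],
])

```text
t: 8.9
ee_pos: [0.6351, 0.2611, 0.2098]
ee_rot: [0.0, 0.729, 0.685, 0.0]
ft_force: [-0.2, 0.7, 1.0]
grip_width: 0.474
grip_force: 15.0
```

Emit:
drive_tool([
  [[0, 0, 0], 0],
  [[0, 0, 0], 0],
  [[0, 0, 0], 0],
  [[0, 0, 0], 0],
  [[0, 0, 0.02], 0],
  [[0, 0, 0.03], 0],
  [[0, 0, 0.03], 0],
  [[0, 0, 0.01], 7],
  [[0, 0, 0], 7],
  [[0, 0, 0], 7],
], gripper=1.0)

```text
t: 9.73
ee_pos: [0.6351, 0.2611, 0.3008]
ee_rot: [0.001, 0.589, 0.808, 0.001]
ft_force: [-0.7, 0.5, -0.1]
grip_width: 0.994
grip_force: 0.0
```

Run:
```python
from h import *
im=arm.get_image("scene"); W=cloud(im)
cv2.imwrite("pics/s2.png",cv2.resize(im["pixels"][200:350,270:510],None,fx=3,fy=3,interpolation=cv2.INTER_CUBIC)[:,:,::-1])
P=W[(np.hypot(W[...,0]-.635,W[...,1]-.261)<.045)&(W[...,2]>.05)&(W[...,2]<.057)]
print(len(P),P.mean(0) if len(P) else 0, cv2.minEnclosingCircle(P[:,:2].astype(np.float32)))
s=arm.sense();print(s["t"],s["ee_pos"],s["ee_rot"])
```

```text
327 [0.63881436 0.26350188 0.05336701] ((0.6370885968208313, 0.2597329914569855), 0.02115163579583168)
9.7833 [0.63488011 0.26083045 0.30016061] [5.28406785e-05 5.87859908e-01 8.08962637e-01 4.20200196e-04]
```

View pics/s2.png

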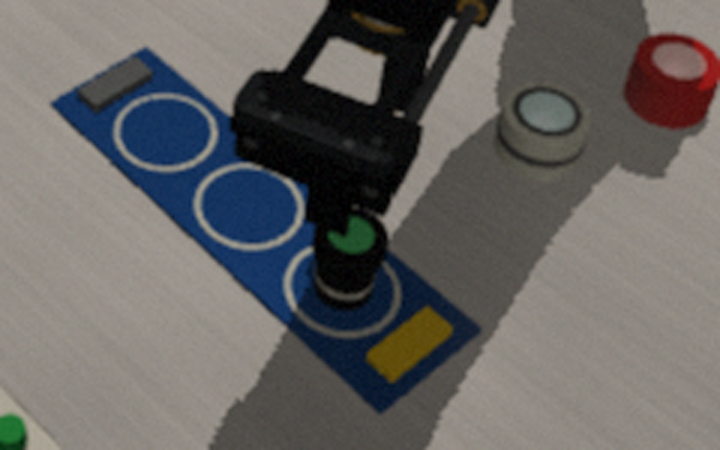

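The eyepiece (crop 348,265) stands upright in the yellow-side ring; next is the white condenser (545,120).

Emit:
drive_tool([
  [[-0.02, 0.001, 0], 6.5],
  [[-0.025, 0.002, 0], 6.5],
  [[-0.025, 0.002, 0], 7],
  [[-0.025, 0.002, 0], 7],
  [[-0.025, 0.002, 0], 7],
  [[-0.025, 0.002, 0], 7],
  [[-0.02, 0.001, -0.01], 7],
  [[-0.0095, 0, -0.02], 6],
  [[0, 0, -0.02], 0],
  [[0, 0, 0], 0],
])

```text
t: 10.62
ee_pos: [0.4585, 0.2722, 0.2465]
ee_rot: [-0.003, 0.162, 0.987, -0.002]
ft_force: [-0.5, 0.3, -1.1]
grip_width: 0.998
grip_force: 0.0
```

Run:
```python
from h import *
arm.get_image("top");s=arm.sense();p=s["ee_pos"];q=s["ee_rot"]
print(p,2*np.degrees(np.arctan2(q[2],q[1]))-90,"d",.4604-p[0],.273-p[1],.188-p[2])
```

```text
[0.45968247 0.27245114 0.24799932] 71.30420589285234 d 0.0007175338806964526 0.0005488629809600187 -0.05999931860616001
```

Emit:
drive_tool([
  [[0.0005, 0.0005, -0.01], 0],
  [[0, 0, -0.015], 0],
  [[0, 0, -0.015], 0],
  [[0, 0, -0.01], 0],
  [[0, 0, -0.006], 0],
  [[0, 0, -0.004], 0],
  [[0, 0, 0], 0],
  [[0, 0, 0], 0],
  [[0, 0, 0], 0],
  [[0, 0, 0], 0],
])

```text
t: 11.5
ee_pos: [0.4612, 0.2737, 0.1901]
ee_rot: [0.0, 0.161, 0.987, 0.001]
ft_force: [0.4, 0.5, 0.3]
grip_width: 1.003
grip_force: 0.0
```

Emit:
drive_tool([
  [[0, 0, 0], 0],
  [[0, 0, 0], 0],
  [[0, 0, 0], 0],
  [[0, 0, 0], 0],
  [[0, 0, 0], 0],
  [[0, 0, 0], 0],
  [[0, 0, 0], 0],
  [[0, 0, 0], 0],
  [[0, 0, 0], 0],
  [[0, 0, 0], 0],
], gripper=0.45, squeeze=20)

```text
t: 12.33
ee_pos: [0.4609, 0.2734, 0.1894]
ee_rot: [-0.0, 0.161, 0.987, -0.0]
ft_force: [0.1, -0.6, 0.4]
grip_width: 0.601
grip_force: 20.0
```

Emit:
drive_tool([
  [[0, 0, 0.015], 0],
  [[0, 0, 0.025], 0],
  [[0, 0, 0.025], -3],
  [[0.012, -0.012, 0.005], -6],
  [[0.018, -0.019, 0], -7],
  [[0.02, -0.021, 0], -7],
  [[0.02, -0.021, 0], -7],
  [[0.02, -0.021, 0], -7],
  [[0.02, -0.021, 0], -7],
  [[0.02, -0.021, 0], -7],
])

```text
t: 13.17
ee_pos: [0.5914, 0.1365, 0.2589]
ee_rot: [-0.0, 0.573, 0.82, -0.0]
ft_force: [-0.7, -0.3, -2.8]
grip_width: 0.603
grip_force: 20.0
```

Emit:
drive_tool([
  [[0.018, -0.019, 0], -7],
  [[0.01, -0.012, 0], -7],
  [[0.005, -0.005, 0], -6],
  [[0, 0, 0], -4],
  [[0, 0, 0], 0],
  [[0, 0, 0], 0],
  [[0, 0, 0], 0],
  [[0, 0, 0], 0],
  [[0, 0, 0], 0],
  [[0, 0, 0], 0],
])

```text
t: 14.0
ee_pos: [0.6238, 0.1017, 0.2595]
ee_rot: [-0.0, 0.729, 0.685, 0.0]
ft_force: [-0.2, 0.8, -2.4]
grip_width: 0.606
grip_force: 20.0
```

Lower 65.5 mm (the target is 0.1935), then release.

Emit:
drive_tool([
  [[0.001, 0, -0.01], 0],
  [[0, 0, -0.015], 0],
  [[0, 0, -0.015], 0],
  [[0, 0, -0.01], 0],
  [[0, 0, -0.007], 0],
  [[0, 0, -0.004], 0],
  [[0, 0, -0.002], 0],
  [[0, 0, -0.0015], 0],
  [[0, 0, -0.001], 0],
  [[0, 0, 0], 0],
])

```text
t: 14.83
ee_pos: [0.6251, 0.1015, 0.1943]
ee_rot: [0.0, 0.729, 0.685, 0.0]
ft_force: [0.1, 0.7, -4.2]
grip_width: 0.605
grip_force: 20.0
```

Emit:
drive_tool([
  [[0, 0, 0], 0],
  [[0, 0, -0.0005], 0],
  [[0, 0, 0], 0],
  [[0, 0, 0], 0],
  [[0, 0, 0], 0],
  [[0, 0, 0], 0],
  [[0, 0, 0], 0],
  [[0, 0, 0], 0],
  [[0, 0, 0], 0],
  [[0, 0, 0], 0],
])

```text
t: 15.67
ee_pos: [0.625, 0.1015, 0.1935]
ee_rot: [0.0, 0.729, 0.685, 0.0]
ft_force: [-0.1, 0.9, -2.3]
grip_width: 0.605
grip_force: 20.0
```

Emit:
drive_tool([
  [[0, 0, -0.0005], 0],
  [[0, 0, 0], 0],
  [[0, 0, 0], 0],
  [[0, 0, 0], 0],
  [[0, 0, 0.01], 0],
  [[0, 0, 0.03], 0],
  [[0, 0, 0.035], 0],
  [[-0.01, 0.0, 0.02], 0],
  [[-0.023, 0.003, 0], 0],
  [[-0.03, 0.005, 0], 0],
], gripper=1.0)

```text
t: 16.5
ee_pos: [0.5632, 0.1087, 0.2908]
ee_rot: [0.002, 0.729, 0.684, 0.003]
ft_force: [-0.0, 0.2, -0.0]
grip_width: 0.998
grip_force: 0.0
```

Emit:
drive_tool([
  [[-0.03, 0.005, 0], 0],
  [[-0.03, 0.005, 0], 0],
  [[-0.03, 0.005, 0], 0],
  [[-0.02, 0.003, -0.01], 0],
  [[-0.01, 0.0005, -0.02], 0],
  [[0, 0, -0.02], 0],
  [[0, 0, 0], 0],
  [[0, 0, 0], 0],
  [[0, 0, 0], 0],
  [[0, 0, 0], 0],
])

```text
t: 17.33
ee_pos: [0.443, 0.128, 0.2392]
ee_rot: [0.001, 0.729, 0.685, 0.001]
ft_force: [0.6, 0.5, 0.7]
grip_width: 0.998
grip_force: 0.0
```

Run:
```python
from h import *
im=arm.get_image("scene");s=arm.sense();p=s["ee_pos"];q=s["ee_rot"]
print(p,2*np.degrees(np.arctan2(q[2],q[1]))-90,"d",.442-p[0],.128-p[1],.186-p[2])
W=cloud(im);g=im["pixels"]
P=W[(np.hypot(W[...,0]-.625,W[...,1]-.1013)<.045)&(W[...,2]>.036)&(W[...,2]<.046)]
print(len(P),P.mean(0), cv2.minEnclosingCircle(P[:,:2].astype(np.float32)))
```

```text
[0.4428283  0.12798517 0.23906881] -3.597464739746542 d -0.0008283008450053475 1.482836195271231e-05 -0.053068813752747496
471 [0.62943725 0.10451438 0.04035351] ((0.6288495659828186, 0.10191605240106583), 0.028093630447983742)
```

Emit:
drive_tool([
  [[-0.001, 0, -0.01], 0],
  [[0, 0, -0.013], 0],
  [[0, 0, -0.013], 0],
  [[0, 0, -0.01], 0],
  [[0, 0, -0.005], 0],
  [[0, 0, -0.002], 0],
  [[0, 0, 0], 0],
  [[0, 0, 0], 0],
  [[0, 0, 0], 0],
  [[0, 0, 0], 0],
])

```text
t: 18.22
ee_pos: [0.4412, 0.1281, 0.1854]
ee_rot: [0.0, 0.729, 0.685, 0.001]
ft_force: [0.7, -0.2, -0.0]
grip_width: 1.002
grip_force: 0.0
```

Emit:
drive_tool([
  [[0, 0, 0], 0],
  [[0, 0, 0], 0],
  [[0, 0, 0], 0],
  [[0, 0, 0], 0],
  [[0, 0, 0], 0],
  [[0, 0, 0], 0],
  [[0, 0, 0], 0],
  [[0, 0, 0], 0],
  [[0, 0, 0], 0],
  [[0, 0, 0], 0],
], gripper=0.2, squeeze=15)

```text
t: 19.05
ee_pos: [0.4409, 0.128, 0.185]
ee_rot: [-0.0, 0.729, 0.685, -0.0]
ft_force: [0.1, -0.0, -0.5]
grip_width: 0.339
grip_force: 15.0
```

Emit:
drive_tool([
  [[0, 0, 0.01], 0],
  [[0, 0, 0.02], 0],
  [[0, 0, 0.025], 0],
  [[0, 0, 0.025], 0],
  [[0.015, 0.004, 0.01], 0],
  [[0.02, 0.006, 0], 0],
  [[0.025, 0.007, 0], 0],
  [[0.025, 0.007, 0], 0],
  [[0.025, 0.007, 0], 0],
  [[0.025, 0.007, 0], 0],
])

```text
t: 19.88
ee_pos: [0.5767, 0.1663, 0.2756]
ee_rot: [-0.0, 0.729, 0.685, -0.0]
ft_force: [0.0, -0.4, -1.6]
grip_width: 0.34
grip_force: 15.0
```

Emit:
drive_tool([
  [[0.02, 0.006, 0], 0],
  [[0.02, 0.006, 0], 0],
  [[0.01, 0.003, 0], 0],
  [[0.003, 0, 0], 0],
  [[0, 0, 0], 0],
  [[0, 0, 0], 0],
  [[0, 0, 0], 0],
  [[0, 0, 0], 0],
  [[0, 0, 0], 0],
  [[0, 0, 0], 0],
])

```text
t: 20.72
ee_pos: [0.6286, 0.181, 0.2752]
ee_rot: [-0.0, 0.729, 0.685, 0.0]
ft_force: [-0.6, 0.3, -0.7]
grip_width: 0.335
grip_force: 15.0
```

Emit:
drive_tool([
  [[0.0015, 0, -0.01], 0],
  [[0, 0, -0.018], 0],
  [[0, 0, -0.02], 0],
  [[0, 0, -0.018], 0],
  [[0, 0, -0.01], 0],
  [[0, 0, -0.005], 0],
  [[0, 0, -0.003], 0],
  [[0, 0, -0.0015], 0],
  [[0, 0, 0], 0],
  [[0, 0, 0], 0],
])

```text
t: 21.55
ee_pos: [0.6309, 0.181, 0.1903]
ee_rot: [0.0, 0.729, 0.685, 0.001]
ft_force: [0.3, 0.1, -1.4]
grip_width: 0.338
grip_force: 15.0
```

Emit:
drive_tool([
  [[0, 0, -0.0005], 0],
  [[0, 0, 0], 0],
  [[0, 0, 0], 0],
  [[0, 0, 0], 0],
  [[0, 0, 0], 0],
  [[0, 0, 0], 0],
  [[0, 0, 0], 0],
  [[0, 0, 0], 0],
  [[0, 0, 0], 0],
  [[0, 0, 0], 0],
])

```text
t: 22.38
ee_pos: [0.6305, 0.181, 0.189]
ee_rot: [0.0, 0.729, 0.685, 0.0]
ft_force: [-0.5, 0.4, 0.4]
grip_width: 0.339
grip_force: 15.0
```

Emit:
drive_tool([
  [[0, 0, 0], 0],
  [[0, 0, 0], 0],
  [[0, 0, 0], 0],
  [[0, 0, 0], 0],
  [[0, 0, 0.01], 0],
  [[0, 0, 0.03], 0],
  [[0, 0, 0.035], 0],
  [[0, 0, 0.025], 0],
  [[-0.01, -0.02, 0], 0],
  [[-0.015, -0.03, 0], 0],
], gripper=1.0)

```text
t: 23.22
ee_pos: [0.6066, 0.1341, 0.2919]
ee_rot: [0.001, 0.727, 0.687, 0.004]
ft_force: [-0.2, -0.7, 0.3]
grip_width: 0.974
grip_force: 0.0
```

Emit:
drive_tool([
  [[-0.017, -0.034, 0], 0],
  [[-0.017, -0.034, 0], 0],
  [[-0.017, -0.034, 0], 0],
  [[-0.017, -0.034, 0], 0],
  [[-0.017, -0.034, 0], 0],
  [[-0.017, -0.034, 0], 0],
  [[-0.017, -0.034, 0], 0],
  [[-0.012, -0.024, -0.015], 0],
  [[-0.0055, -0.0105, -0.02], 0],
  [[0, 0, -0.01], 0],
])

```text
t: 24.05
ee_pos: [0.4669, -0.1444, 0.2437]
ee_rot: [-0.0, 0.731, 0.682, -0.0]
ft_force: [-0.5, 0.5, -0.2]
grip_width: 1.0
grip_force: 0.0
```

Run:
```python
from h import *
im=arm.get_image("top");W=cloud(im)
for n,x,y,z in(("eye",.6354,.261,.05),("cond",.625,.1013,.038),("obj",.6303,.1813,.03)):
    P=W[(np.hypot(W[...,0]-x,W[...,1]-y)<.04)&(W[...,2]>z-.003)&(W[...,2]<.065)]
    print(n,len(P),P[:,2].max() if len(P) else 0,cv2.minEnclosingCircle(P[:,:2].astype(np.float32)) if len(P) else 0)
s=arm.sense();p=s["ee_pos"];q=s["ee_rot"]
print(p,2*np.degrees(np.arctan2(q[2],q[1]))-90,"d",.4688-p[0],-.1415-p[1],.1858-p[2])
cv2.imwrite("pics/t4.png",cv2.resize(im["pixels"][140:270,170:440],None,fx=2.9,fy=2.9,interpolation=cv2.INTER_CUBIC)[:,:,::-1])
```

```text
eye 275 0.05916304811068741 ((0.6344815492630005, 0.26121416687965393), 0.021891813725233078)
cond 437 0.0476785019217355 ((0.6262457966804504, 0.10375714302062988), 0.02718919701874256)
obj 145 0.05354466939970537 ((0.6307998895645142, 0.18180924654006958), 0.015211948193609715)
[ 0.46755915 -0.14223293  0.24222604] -3.755476608151639 d 0.0012408468500546554 0.0007329255498758624 -0.05642603534391963
```

View pics/t4.png

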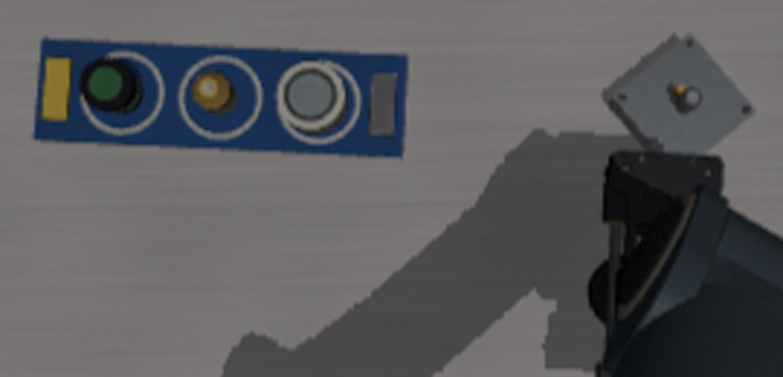

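The image and the numbers agree: all three optics stand upright in the right rings, within about 2 mm. Now grasping the wheel.

Emit:
drive_tool([
  [[0.001, 0.0007, -0.01], 0],
  [[0, 0, -0.013], 0],
  [[0, 0, -0.013], 0],
  [[0, 0, -0.01], 0],
  [[0, 0, -0.006], 0],
  [[0, 0, -0.003], 0],
  [[0, 0, -0.001], 0],
  [[0, 0, 0], 0],
  [[0, 0, 0], 0],
  [[0, 0, 0], 0],
])

```text
t: 24.93
ee_pos: [0.4702, -0.1408, 0.1885]
ee_rot: [0.0, 0.729, 0.685, 0.0]
ft_force: [0.3, -0.4, 1.0]
grip_width: 1.0
grip_force: 0.0
```

Emit:
drive_tool([
  [[0, 0, 0], 0],
  [[0, 0, 0], 0],
  [[0, 0, 0], 0],
  [[0, 0, 0], 0],
  [[0, 0, 0], 0],
  [[0, 0, 0], 0],
  [[0, 0, 0], 0],
  [[0, 0, 0], 0],
  [[0, 0, 0], 0],
  [[0, 0, 0], 0],
], gripper=0.5, squeeze=20)

```text
t: 25.77
ee_pos: [0.4698, -0.1408, 0.188]
ee_rot: [-0.0, 0.729, 0.685, -0.0]
ft_force: [-1.2, 0.4, 2.8]
grip_width: 0.685
grip_force: 20.0
```

Emit:
drive_tool([
  [[0, 0, 0.015], 0],
  [[0, 0, 0.025], 0],
  [[0, 0, 0.03], 0],
  [[0.005, -0.002, 0.02], 3],
  [[0.02, -0.006, 0], 4],
  [[0.025, -0.008, 0], 4],
  [[0.03, -0.009, 0], 3.6],
  [[0.03, -0.009, 0], 0],
  [[0.023, -0.007, 0], 0],
  [[0.0118, -0.004, 0], 0],
])

```text
t: 26.6
ee_pos: [0.6175, -0.1861, 0.2776]
ee_rot: [0.001, 0.636, 0.772, 0.0]
ft_force: [0.8, 0.1, -1.6]
grip_width: 0.687
grip_force: 20.0
```

Run:
```python
from h import *
for i in range(3):im=arm.get_image("top")
s=arm.sense();p=s["ee_pos"];q=s["ee_rot"]
print(p,2*np.degrees(np.arctan2(q[2],q[1]))-90)
im=arm.get_image("scene")
cv2.imwrite("pics/s5.png",cv2.resize(im["pixels"][100:210,170:310],None,fx=5,fy=5,interpolation=cv2.INTER_CUBIC)[:,:,::-1])
print(arm.mark_of(im,"focus_wheel")[:2],arm.mark_of(im,"drive_unit")[:2],proj(im,[[.6146,-.186,.076],[.6146,-.186,.04],[p[0],p[1],p[2]-.188]]))
```

```text
[ 0.61502222 -0.18587636  0.27711827] 11.037777495382699
[{'position': [144.5, 234.7], 'p': 0.91}] [{'position': [176.2, 238.0], 'p': 0.65}] [[238.89312095 149.08825177]
 [240.80246292 161.97819105]
 [238.05137069 144.33758417]]
```

View pics/s5.png

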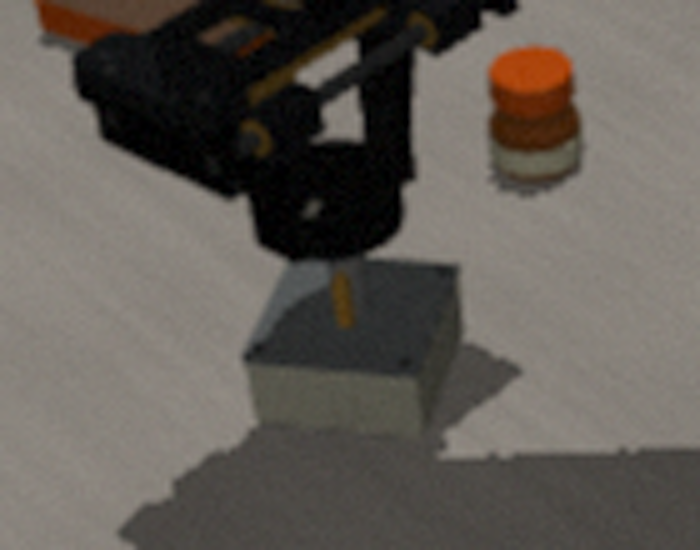

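```bash
cat > fit.py <<'E'
from h import *
from scipy.optimize import least_squares
def run():
    s=arm.sense();p=np.array(s["ee_pos"]);q=s["ee_rot"];a=2*np.arctan2(q[2],q[1])-np.pi/2
    zb=p[2]-.188
    for n in("scene",):
        im=arm.get_image(n);W=cloud(im)
        d=W[...,:2]-p[:2]; al=d@[np.cos(a),np.sin(a)]; pe=d@[-np.sin(a),np.cos(a)]
        m=(np.hypot(al,pe)<.045)&(W[...,2]>zb+.003)&(W[...,2]<zb+.021)&(np.hypot(al,pe)>.018)&(pe>.008)
        P=W[m]; f=least_squares(lambda c:np.hypot(*(P[:,:2]-c).T)-.03,p[:2],loss="soft_l1",f_scale=.002)
        print(n,"wheel",len(P),(f.x-p[:2]).round(4),"rms",np.sqrt(np.mean(f.fun**2)).round(4))
        m=(np.hypot(W[...,0]-.6146,W[...,1]+.186)<.016)&(W[...,2]>.046)&(W[...,2]<min(.075,zb-.004)); P=W[m]
        if len(P)>5:
            f=least_squares(lambda c:np.hypot(*(P[:,:2]-c).T)-.008,[.6146,-.186],loss="soft_l1",f_scale=.002);print("shaft",len(P),f.x.round(4))
        m=(abs(W[...,2]-.04)<.003)&(np.hypot(W[...,0]-.6146,W[...,1]+.186)<.065); print("top rect",cv2.minAreaRect(W[m][:,:2].astype(np.float32)))
    print("ee",p.round(4),np.degrees(a).round(2))
if __name__=="__main__": run()
E
python3 fit.py
```

```text
scene wheel 169 [ 0.0022 -0.0027] rms 0.0034
shaft 75 [ 0.6192 -0.1878]
top rect ((0.617336094379425, -0.18723347783088684), (0.08416899293661118, 0.08195573091506958), 39.127769470214844)
ee [ 0.6137 -0.1855  0.2775] 11.02
```

Emit:
drive_tool([
  [[0.001, 0.0005, 0], 0],
  [[0, 0, -0.004], 0],
  [[0, 0, -0.004], 0],
  [[0, 0, -0.003], 0],
  [[0, 0, -0.002], 0],
  [[0, 0, -0.002], 0],
  [[0, 0, -0.002], 0],
  [[0, 0, -0.001], 0],
  [[0, 0, 0], 0],
  [[0, 0, 0], 0],
])

```text
t: 27.78
ee_pos: [0.6158, -0.1853, 0.26]
ee_rot: [0.0, 0.636, 0.772, 0.0]
ft_force: [0.1, 0.2, -2.4]
grip_width: 0.686
grip_force: 20.0
```

Emit:
drive_tool([
  [[0, 0, -0.001], 0],
  [[0, 0, -0.001], 0],
  [[0, 0, -0.001], 0],
  [[0, 0, -0.001], 0],
  [[0, 0, -0.001], 0],
  [[0, 0, -0.001], 0],
  [[0, 0, 0], 0],
  [[0, 0, 0], 0],
  [[0, 0, 0], 0],
  [[0, 0, 0], 0],
])

```text
t: 28.62
ee_pos: [0.6157, -0.1853, 0.2539]
ee_rot: [-0.0, 0.636, 0.772, -0.0]
ft_force: [-0.0, -0.4, -1.3]
grip_width: 0.686
grip_force: 20.0
```

```bash
python3 fit.py
```

```text
scene wheel 152 [ 0.0024 -0.0029] rms 0.0035
shaft 10 [ 0.6226 -0.1863]
top rect ((0.6171229481697083, -0.1876455843448639), (0.0841306522488594, 0.08190101385116577), 39.057823181152344)
ee [ 0.6157 -0.1853  0.2539] 11.03
```

Still no contact at 0.066. Continuing gently over the key.

Emit:
drive_tool([
  [[0, 0, -0.001], 0],
  [[0, 0, -0.001], 0],
  [[0, 0, -0.001], 0],
  [[0, 0, -0.001], 0],
  [[0, 0, -0.001], 0],
  [[0, 0, 0], 0],
  [[0, 0, 0], 0],
  [[0, 0, 0], 0],
  [[0, 0, 0], 0],
  [[0, 0, 0], 0],
])

```text
t: 29.5
ee_pos: [0.6157, -0.1853, 0.2489]
ee_rot: [-0.0, 0.636, 0.772, -0.0]
ft_force: [-0.7, -0.8, -1.6]
grip_width: 0.687
grip_force: 20.0
```

Emit:
drive_tool([
  [[0, 0, -0.002], 0],
  [[0, 0, -0.003], 0],
  [[0, 0, -0.003], 0],
  [[0, 0, -0.003], 0],
  [[0, 0, -0.002], 0],
  [[0, 0, -0.002], 0],
  [[0, 0, -0.001], 0],
  [[0, 0, 0], 0],
  [[0, 0, 0], 0],
  [[0, 0, 0], 0],
])

```text
t: 30.33
ee_pos: [0.6157, -0.1853, 0.2329]
ee_rot: [-0.0, 0.636, 0.772, -0.0]
ft_force: [-1.1, -0.8, -2.2]
grip_width: 0.69
grip_force: 20.0
```

Emit:
drive_tool([
  [[0, 0, -0.001], 0],
  [[0, 0, -0.001], 0],
  [[0, 0, -0.001], 0],
  [[0, 0, -0.001], 0],
  [[0, 0, -0.0007], 0],
  [[0, 0, 0], 0],
  [[0, 0, 0], 0],
  [[0, 0, 0], 0],
  [[0, 0, 0], 0],
  [[0, 0, 0], 0],
])

```text
t: 31.17
ee_pos: [0.6157, -0.1853, 0.2282]
ee_rot: [-0.0, 0.636, 0.772, -0.0]
ft_force: [-0.2, -0.0, -1.8]
grip_width: 0.687
grip_force: 20.0
```

Emit:
drive_tool([
  [[0, 0, -0.0005], 0],
  [[0, 0, -0.0005], 0],
  [[0, 0, 0], 0],
  [[0, 0, 0], 0],
  [[0, 0, 0], 0],
  [[0, 0, 0], 0],
  [[0, 0, 0], 0],
  [[0, 0, 0], 0],
  [[0, 0, 0], 0],
  [[0, 0, 0], 0],
])

```text
t: 32.0
ee_pos: [0.6157, -0.1854, 0.228]
ee_rot: [-0.0, 0.636, 0.772, 0.0]
ft_force: [-4.4, 0.2, 5.2]
grip_width: 0.687
grip_force: 20.0
```

Emit:
drive_tool([
  [[0, 0, 0], 0],
  [[0, 0, 0], 0],
  [[0, 0, 0], 0],
  [[0, 0, 0], 0],
  [[0, 0, 0], 0],
  [[0, 0, 0.005], 0],
  [[0, 0, 0.02], 0],
  [[0, 0, 0.035], 0],
  [[0, 0, 0.035], 0],
  [[0, 0, 0.02], 0],
], gripper=1.0)

```text
t: 32.83
ee_pos: [0.6164, -0.186, 0.3464]
ee_rot: [0.002, 0.636, 0.772, 0.001]
ft_force: [0.7, -0.4, -0.5]
grip_width: 1.001
grip_force: 0.0
```

Emit:
drive_tool([
  [[-0.02, 0, 0.01], 0],
  [[-0.03, 0, 0], 0],
  [[-0.035, 0, 0], 0],
  [[-0.035, 0, 0], 0],
  [[-0.035, 0, 0], 0],
  [[-0.01, 0, 0], 0],
  [[0, 0, 0], 0],
  [[0, 0, 0], 0],
  [[0, 0, 0], 0],
  [[0, 0, 0], 0],
])

```text
t: 33.67
ee_pos: [0.4523, -0.1851, 0.3525]
ee_rot: [0.001, 0.635, 0.772, 0.0]
ft_force: [0.4, 0.5, 1.1]
grip_width: 0.997
grip_force: 0.0
```

Run:
```python
from h import *
im=arm.get_image("scene");W=cloud(im);t=arm.get_image("top");V=cloud(t)
a=cv2.resize(im["pixels"][130:210,190:310],None,fx=4,fy=4,interpolation=cv2.INTER_CUBIC);b=cv2.resize(t["pixels"][140:220,350:470],None,fx=4,fy=4,interpolation=cv2.INTER_CUBIC)
cv2.imwrite("pics/f.png",cv2.resize(np.hstack([a,b]),(800,267))[:,:,::-1])
cv2.imwrite("pics/fs.png",im["pixels"][:,:,::-1])
for n,X in(("scene",W),("top",V)):
    r=np.hypot(X[...,0]-.6146,X[...,1]+.1869); P=X[(r<.026)&(r>.016)&(X[...,2]>.05)]; print(n,len(P),np.median(P[:,2]) if len(P) else 0)
```

```text
scene 150 0.06360170582100752
top 272 0.06423436840413796
```

View pics/f.png

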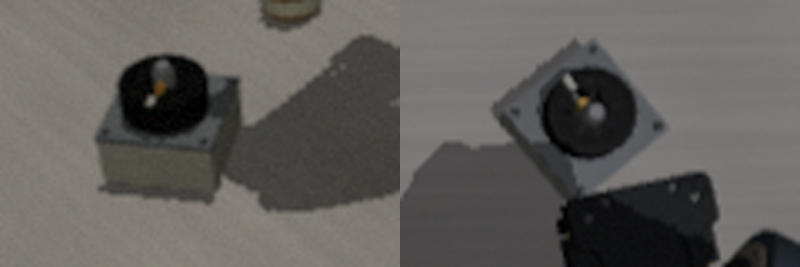

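View pics/fs.png

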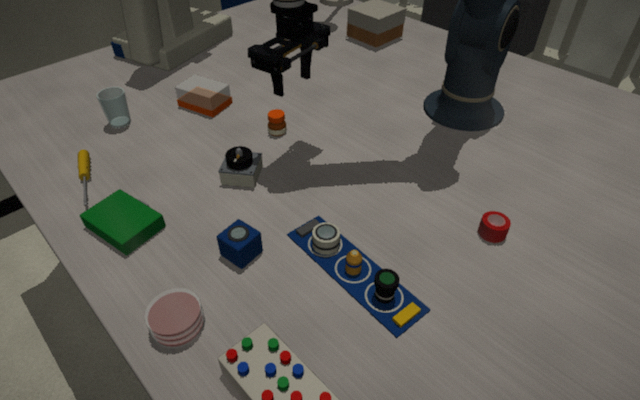

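The wheel sits home: its top is at 64 mm and its white line runs along the brass key. The optics stand in their rings (325,236), (353,263) and (386,283), and the jar (277,122), camera head (240,243) and red drum are untouched.

```bash
python3 -c "
from workcell import arm
print(arm.finish_job())"
```

```text
the job is handed in; nothing more can be done
None
```

I handed the job in at about 34 s: the eyepiece, objective and condenser stand upright within about 2 mm of their ring centres, the focus wheel is keyed and fully home, and the jar, camera head and red look-alike were left alone.

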